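# Sanding drums back on the rack by thickness

### The arm

A 6-joint arm with a two-finger parallel gripper is mounted at the origin on the work surface. World frame = base frame: x ahead of the robot, y to its left, z up, the work surface at z = 0. Lengths are in m, angles in rad, forces in N, time in s.
With the tool pointing down it reaches from about 0.35 to 0.775 m from the base axis. Payload 5.5 kg.
Tool frame: the origin (TCP) lies on the centre line of the jaws, within the pads' length; the fingertips stand 11 mm ahead of it and the grasp point (between the pads) lies 8 mm behind it (env.tip_extent is the distance from the TCP to the fingertips, in m); z points along the fingers, y is the line along which they close (so a half turn about z gives the same grasp; the last joint's range is limited). The gripper opens to 85 mm and grips with 20 to 120 N. Pads are 22 mm wide; open, the fingers measure 114 mm over their backs; the gripper's body (76 mm by 85 mm) begins 54 mm behind the grasp point. The pads swing forward as they close: fully open they stand 13 mm farther back than shut.
Start: joints at [-1.409, 0.313, 0.046, 1.304, 0, 1.431], TCP at [0.171, -0.549, 0.242] pointing down, gripper open.
Joint ranges: [-2.76, 2.76], [-0.86, 1.69], [-1.03, 1.26], [-2.2, 2.34], [-1.47, 1.5], [-3.14, 3.14]. Speed limits (rad/s): [2.57, 2.57, 3.14, 3.14, 3.14, 3.14].

### API

Orientations are given as a unit quaternion [w, x, y, z].
In Python, from workcell import env gives the robot as it stands.
- The arm moves only by the shell command python3 -m jog 'ROWS' [FORCE]. ROWS is JSON, a list of rows, each a list of 5 numbers: the gripper's target within -1 to 1 (shut at 1, half-way at 0, fully open at -1), then the shift along the tool's x, y, z in m, then the turn about the tool's z in degrees. In form: [[fingers, tx, ty, tz, turn], ...]. A call has 1 to 5 rows; each row shifts and turns the commanded pose from where the row before left it, along the tool's axes as they then stand; what a row does not reach is not made up. A row lasts 1/12 s, in which the tool goes at most 41.7 mm and 7.16 degrees, less where a joint would pass 70% of its speed; a pose out of reach is approached as far as the arm can. A call is refused whole if a number of a shift passes 0.0417 or a number of a turn 7.16, either way. A call with a gripper value outside its range is refused whole. The fingers move at their own pace and stop on an object; FORCE is the grip in N (left out, the last holds). Time passes only in rows, so rows that do not move let the fingers close. It gives the time, the measured TCP pose, the force, the opening and the grip force at its end, in the units of the state.
- env.get_state(): the state, without advancing time (a new reading comes with each control period).
- env.read_camera(name): name is "scene" or "side" or "wrist"; returns a dict with "img" (400x640x3 uint8, red, green, blue), "fov_y" (degrees; the focal length in pixels is half the picture's height over the tangent of half this angle, whatever the lens; pixels are square), "cx", "cy" (the principal point, pixels), "D" ([k1, k2, p1, p2, k3] as OpenCV has them; the pictures are not rectified), "T" (4x4, takes a point from camera to world coordinates). Camera axes: x right, y up, looking along -z (the intrinsics and any distortion apply to the point x, -y, -z); pixel columns grow to the right and rows downward; lengths in m; the calibration is good to about 2 mm. A picture is of the moment at which its call begins. There is no depth.
- env.hand_in(): hands the job in; it is judged then, once.
The state is a dict: "clock": time; "joint_pos": joint angles; "qvel": joint speeds; "tau": joint torques, N m; "tcp_pos": TCP position; "orientation": TCP orientation; "wrist_force": force on the tool from outside, world axes, zero at the start; "ft_torque": the same for the moment, N m; "finger_gap": finger opening in m; "grip_force": force on a finger pad.
Only numpy, scipy, OpenCV 4.12 (cv2) and the standard library are available. Lean on these libraries where they do the work, as an engineer would, in place of code of your own. Each camera call takes 0.05 s, during which the arm holds its last target. There are 200 camera calls.

### The job

Put the four sanding drums back on the wooden rack, one standing over each steel post, in order of thickness: the thinnest on the post next to the steel handle, then each thicker one along the row to the thickest at the other end. Each drum should stand upright, fully down on the board with the post in its bore. Leave the glass jar standing where it is.

Things in the scene. Friction and masses are not known exactly. Their poses are not given: they have to be found in the camera images.
- drum_s_center (a point): Thinnest of the four sanding drums: an upright tube, brown abrasive outside and black rubber inside, 32 mm outside diameter, 60 mm tall, with a 23 mm bore right through (about 50 g). The point is its centre, 30 mm above its foot; z is its axis (up). It starts standing on the bench (top at z = 0).
- drum_m_center (a point): Second thinnest of the four sanding drums: an upright tube, brown abrasive outside and black rubber inside, 42 mm outside diameter, 60 mm tall, with a 23 mm bore right through (about 90 g). The point is its centre, 30 mm above its foot; z is its axis (up). It starts standing on the bench (top at z = 0).
- drum_l_center (a point): Second thickest of the four sanding drums: an upright tube, brown abrasive outside and black rubber inside, 52 mm outside diameter, 60 mm tall, with a 23 mm bore right through (about 140 g). The point is its centre, 30 mm above its foot; z is its axis (up). It starts standing on the bench (top at z = 0).
- drum_xl_center (a point): Thickest of the four sanding drums: an upright tube, brown abrasive outside and black rubber inside, 62 mm outside diameter, 60 mm tall, with a 23 mm bore right through (about 200 g). The point is its centre, 30 mm above its foot; z is its axis (up). It starts standing on the bench (top at z = 0).
- post_a: Upright steel post of the rack, 6 mm diameter and 30 mm tall, number 1 of four in a straight row, 80 mm apart, in the order a, b, c, d. Fixed to the rack, a pale wooden board 85 x 410 mm and 18 mm thick whose long side is the row. Origin at the post's foot on the top of the board, 18 mm above the bench; z up, y along the row from a towards d.
- post_b: Upright steel post of the rack, 6 mm diameter and 30 mm tall, number 2 of four in a straight row, 80 mm apart, in the order a, b, c, d. Fixed to the rack, a pale wooden board 85 x 410 mm and 18 mm thick whose long side is the row. Origin at the post's foot on the top of the board, 18 mm above the bench; z up, y along the row from a towards d.
- post_c: Upright steel post of the rack, 6 mm diameter and 30 mm tall, number 3 of four in a straight row, 80 mm apart, in the order a, b, c, d. Fixed to the rack, a pale wooden board 85 x 410 mm and 18 mm thick whose long side is the row. Origin at the post's foot on the top of the board, 18 mm above the bench; z up, y along the row from a towards d.
- post_d: Upright steel post of the rack, 6 mm diameter and 30 mm tall, number 4 of four in a straight row, 80 mm apart, in the order a, b, c, d. Fixed to the rack, a pale wooden board 85 x 410 mm and 18 mm thick whose long side is the row. Origin at the post's foot on the top of the board, 18 mm above the bench; z up, y along the row from a towards d.
- handle: Low steel carrying handle (a bar 69 mm long across the row, 27 mm tall) fixed on one end of the rack, 65 mm beyond the last post; it may be at the post_a end or at the post_d end, with a plain wooden block of 20 mm height at the other end. Origin in the middle of its foot, on top of the board.
- jar: Open clear-glass jar, 64 mm diameter at the rim, 70 mm tall, standing loose on the bench in line with the drums. Origin at the centre of its underside.
Mind the look-alikes: they are no part of the job. What is shaped like the part that bears drum_s_center but blue or orange is not meant.

How it is judged:
At the end, for the whole second after the job is handed in: Each drum is upright (within 0.1 rad), fully down on the board (centre 43 to 53 mm above the bench), its axis within 11 mm of its own post's, thinnest to thickest starting from the post next to the steel handle, released and at rest (((horizontal distance between post_a and handle below 0.1 m and horizontal distance between drum_s_center and post_a below 0.011 m and horizontal distance between drum_m_center and post_b below 0.011 m and horizontal distance between drum_l_center and post_c below 0.011 m and horizontal distance between drum_xl_center and post_d below 0.011 m) or (horizontal distance between post_d and handle below 0.1 m and horizontal distance between drum_s_center and post_d below 0.011 m and horizontal distance between drum_m_center and post_c below 0.011 m and horizontal distance between drum_l_center and post_b below 0.011 m and horizontal distance between drum_xl_center and post_a below 0.011 m)) and height (world z) of drum_s_center between 0.043 and 0.053 m and angle between each of drum_s_center, drum_m_center, drum_l_center, drum_xl_center's own z axis and vertical below 0.1 rad and linear speed of each of drum_s, drum_m, drum_l, drum_xl below 0.02 m/s and height (world z) of drum_m_center between 0.043 and 0.053 m and height (world z) of drum_l_center between 0.043 and 0.053 m and height (world z) of drum_xl_center between 0.043 and 0.053 m); the robot touches nothing.
It fails at once if the glass jar is shifted by more than 30 mm or knocked over (distance of jar from where it was at the start of the episode above 0.03 m or angle between jar's own z axis and vertical above 0.4 rad).
It also fails if it takes over 99 s, if anything falls off the work surface, if the arm or the gripper's body presses on something with over 40 N, if the wrist force passes 120 N, or if a joint passes its speed limit or range.

## Working session

There is one attempt and no reset: what is moved stays moved. The work goes in short steps, Python scripts to look and compute and a shell command to move; the robot and the scene stay as the last step left them, time stands still between calls to the robot, and variables do not carry over. Pictures are saved under pics/ and viewed, at most 14 in all, crops included, and the job is handed in when it is done.

```bash
mkdir -p pics; ls
python3 - <<'E'
from workcell import env
import cv2
for n in("scene","side"):
    c=env.read_camera(n); cv2.imwrite(f"pics/{n}0.png",c["img"][:,:,::-1]); print(n,c["fov_y"],c["cx"],c["cy"],c["D"],c["T"])
print(env.get_state())
E
```

```text
pics
scene 51.66764277117197 320.8659846938039 200.44959389646613 [-0.06508971  0.          0.          0.          0.        ] [[-0.75362831 -0.52043262  0.40149005  0.86506412]
 [ 0.6572887  -0.59298183  0.46512806  0.43494383]
 [-0.00399152  0.61442855  0.78896237  0.72028355]
 [ 0.          0.          0.          1.        ]]
side 57.32193706797128 320.45591221210344 197.02287983539634 [-0.06480071  0.          0.          0.          0.        ] [[ 0.89207844  0.24093189 -0.38229292  0.22685019]
 [-0.45148543  0.51059095 -0.73174981 -0.58171422]
 [ 0.01889344  0.82537792  0.56426442  0.52895463]
 [ 0.          0.          0.          1.        ]]
{'clock': 0.1, 'joint_pos': array([-1.40861837e+00,  3.13916991e-01,  4.50971717e-02,  1.30359202e+00,
       -4.65524671e-06,  1.43123841e+00]), 'qvel': array([ 0.00092332, -0.00139728,  0.002189  ,  0.00064063,  0.00080153,
        0.00036284]), 'tau': array([ 2.47035598e-03, -4.81721592e+01,  2.99245656e+01,  1.26472407e-02,
       -5.13282157e-05,  2.64998967e-06]), 'tcp_pos': array([ 0.1708196 , -0.54858835,  0.24150462]), 'orientation': array([-8.07675701e-04,  9.88640680e-01,  1.50296219e-01, -1.14629873e-05]), 'wrist_force': array([-0.3072983 ,  0.26338875,  0.16564997]), 'ft_torque': array([ 0.01210288,  0.01101263, -0.01360018]), 'grip_force': 0.0, 'finger_gap': 0.08520022461271126}
```

View pics/scene0.png

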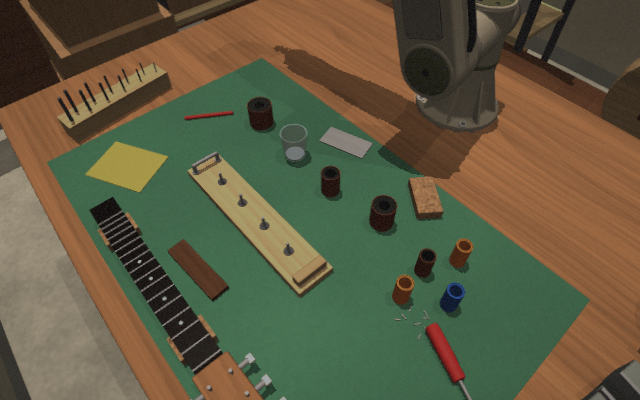

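View pics/side0.png

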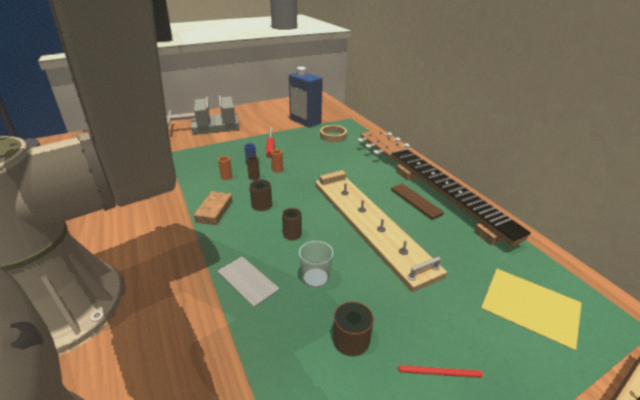

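The scene picture shows brown drums at about (260,113), (331,181), (383,213) and (426,262). The look-alikes are orange at (402,290) and (462,252), and blue at (453,297). The jar is at (294,143) and the steel handle at (205,162). I'll enlarge both areas to confirm and to get pixels.

```bash
python3 - <<'E'
import cv2
a=cv2.imread("pics/scene0.png")
cv2.imwrite("pics/c1.png",cv2.resize(a[85:285,180:446],None,fx=3,fy=3,interpolation=cv2.INTER_CUBIC))
b=cv2.imread("pics/side0.png")
cv2.imwrite("pics/c2.png",cv2.resize(b[140:360,190:450],None,fx=2.7,fy=2.7,interpolation=cv2.INTER_CUBIC))
E
cat > h.py <<'E'
import numpy as np,cv2
from workcell import env
def K(c):
    f=200/np.tan(np.radians(c["fov_y"])/2); return np.array([[f,0,c["cx"]],[0,f,c["cy"]],[0,0,1]])
def ray(c,uv,z):
    p=cv2.undistortPoints(np.array([[uv]],float),K(c),np.array(c["D"]))[0,0]
    T=np.array(c["T"]); d=T[:3,:3]@[p[0],-p[1],-1]; o=T[:3,3]; return (o+d*(z-o[2])/d[2])
def proj(c,P):
    T=np.array(c["T"]); q=(np.atleast_2d(P)-T[:3,3])@T[:3,:3]; q=q*[1,-1,-1]
    return cv2.projectPoints(q,np.zeros(3),np.zeros(3),K(c),np.array(c["D"]))[0][:,0]
def ring(x,y,z,r,n=40):
    t=np.linspace(0,2*np.pi,n); return np.c_[x+r*np.cos(t),y+r*np.sin(t),0*t+z]
def draw(c,img,s,off,circles):
    for x,y,z,r,col in circles:
        p=((proj(c,ring(x,y,z,r))-off+.5)*s-.5)
        cv2.polylines(img,[np.round(p*8).astype(int)],False,col,1,cv2.LINE_AA,3)
E
```

```text
(no output)
```

View pics/c1.png

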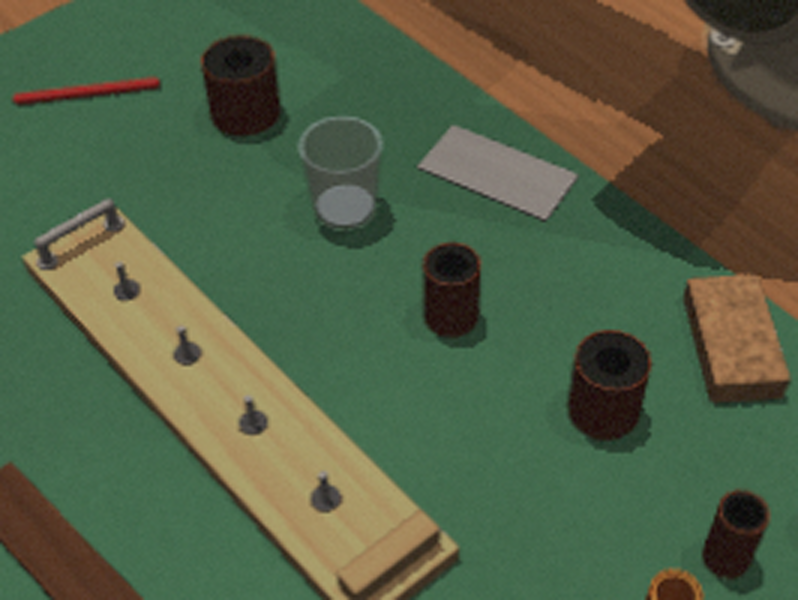

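View pics/c2.png

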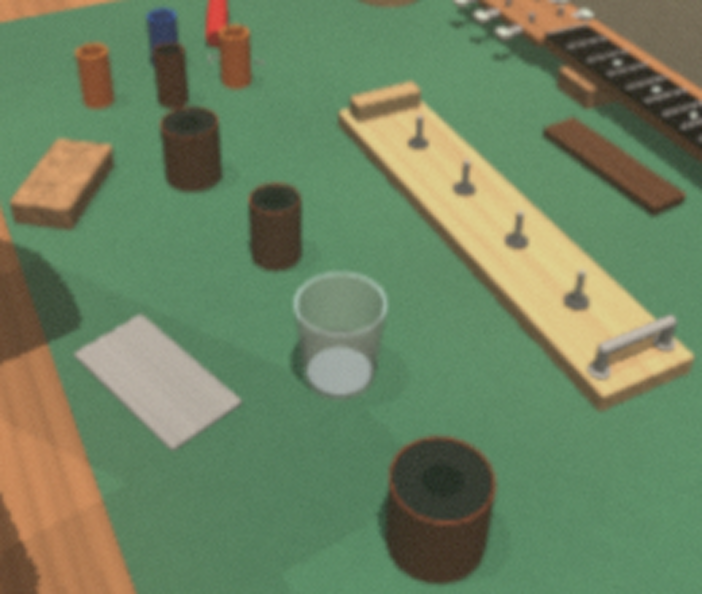

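Run:
```python
from h import *
S=env.read_camera("scene");B=env.read_camera("side")
s=lambda u,v:(180+(u+.5)/3-.5,85+(v+.5)/3-.5)
b=lambda u,v:(190+(u+.5)/2.7-.5,140+(v+.5)/2.7-.5)
for n,z,p,q,w,wb in [("D1",.06,(240,60),(442,480),(203,277),(390,495)),("D2",.06,(452,264),(275,199),(424,481),(249,301)),("D3",.06,(612,357),(191,123),(573,651),(162,220)),("D4",.06,(743,510),(170,51),(719,768),(153,187)),
 ("P1",.048,(122,266),(580,275),0,0),("P2",.048,(183,330),(519,215),0,0),("P3",.048,(248,400),(466,165),0,0),("P4",.048,(323,475),(420,119),0,0),("jar",.07,(341,143),(340,303),(300,383),(293,387))]:
    d=[]
    if w: d=[np.linalg.norm(ray(S,s(w[0],p[1]),z)-ray(S,s(w[1],p[1]),z)),np.linalg.norm(ray(B,b(wb[0],q[1]),z)-ray(B,b(wb[1],q[1]),z))]
    print(n,ray(S,s(*p),z)[:2].round(4),ray(B,b(*q),z)[:2].round(4),np.round(d,4))
```

```text
D1 [ 0.4449 -0.2826] [ 0.4418 -0.2893] [0.0617 0.0602]
D2 [0.4643 0.0023] [ 0.461  -0.0023] [0.0406 0.0409]
D3 [0.4393 0.1354] [0.438  0.1315] [0.0525 0.0509]
D4 [0.4648 0.2708] [0.4628 0.2664] [0.0303 0.0336]
P1 [ 0.6388 -0.163 ] [ 0.6335 -0.1703] []
P2 [ 0.639  -0.0837] [ 0.6341 -0.0904] []
P3 [ 0.6402 -0.0051] [ 0.633  -0.0129] []
P4 [0.6389 0.074 ] [0.6342 0.0676] []
jar [ 0.4514 -0.1395] [ 0.4497 -0.1411] [0.0636 0.0635]
```

The rim widths identify the drums: D1 at scene (260,105) is 62 mm (XL), D2 at (331,173) is 41 mm (M), D3 at (384,204) is 52 mm (L) and D4 at (428,255) is 32 mm (S). The orange and blue ones are excluded by colour. The handle is next to the post at y≈-0.167, so the order from there is S, M, L, XL. First I go over XL, with the jaws closing along world x.

```bash
python3 -m jog '[[-1,0,0,0,-7.16],[-1,0,0,0,-7.16],[-1,0,0,0,-7.16],[-1,0,0,0,-7.16],[-1,0,0,0,-7.16]]'
python3 -m jog '[[-1,0,0,0,-7.16],[-1,0,0,0,-7.16],[-1,0,0,0,-7.16],[-1,0,0,0,-7.16],[-1,0,0,0,-7.16]]'
python3 -m jog '[[-1,0,0,0,-1.1],[-1,0,0,0,0]]'
python3 -m jog '[[-1,0.026,0.027,0,0],[-1,0.026,0.027,0,0],[-1,0.026,0.027,0,0],[-1,0.026,0.027,0,0],[-1,0.026,0.027,0,0]]'
python3 -m jog '[[-1,0.026,0.027,0,0],[-1,0.026,0.027,0,0],[-1,0.026,0.027,0,0],[-1,0.026,0.027,0,0],[-1,0.026,0.027,0,0]]'
python3 -m jog '[[-1,0,0,0.02,0],[-1,0,0,0.02,0],[-1,0,0,0.02,0],[-1,0,0,0,0]]'
python3 - <<'E'
from h import *
S=env.read_camera("scene")
for u,v in((687,285),(760,277),(788,383),(714,395)): print(ray(S,(180+u/3,85+v/3),.02)[:2].round(3))
c=env.read_camera("wrist");st=env.get_state();print(st["clock"],st["tcp_pos"],st["orientation"],c["T"])
img=c["img"][:,:,::-1].copy()
draw(c,img,1,0,[(.443,-.286,.06,.031,(0,255,0)),(.4505,-.140,.07,.032,(255,255,0))])
cv2.imwrite("pics/w1.png",img)
E
```

```text
clock: 0.62
tcp_pos: [0.1709, -0.5489, 0.242]
orientation: [-0.0, 0.893, 0.45, 0.0]
wrist_force: [0.6, 0.2, -0.1]
finger_gap: 0.0855
grip_force: 0.0
clock: 1.03
tcp_pos: [0.1709, -0.5489, 0.242]
orientation: [-0.0, 0.712, 0.702, 0.0]
wrist_force: [0.2, 0.3, 0.4]
finger_gap: 0.0854
grip_force: 0.0
clock: 1.2
tcp_pos: [0.1709, -0.549, 0.2421]
orientation: [-0.0, 0.708, 0.706, 0.0]
wrist_force: [-0.2, -0.5, -0.2]
finger_gap: 0.0852
grip_force: 0.0
clock: 1.62
tcp_pos: [0.3068, -0.4178, 0.2423]
orientation: [0.0, 0.709, 0.706, 0.0]
wrist_force: [0.3, -0.7, -0.2]
finger_gap: 0.0853
grip_force: 0.0
clock: 2.03
tcp_pos: [0.442, -0.2876, 0.2424]
orientation: [0.0, 0.708, 0.706, -0.0]
wrist_force: [0.2, 0.3, 0.9]
finger_gap: 0.0852
grip_force: 0.0
clock: 2.37
tcp_pos: [0.4394, -0.287, 0.1786]
orientation: [-0.003, 0.708, 0.706, -0.0]
wrist_force: [-1.0, 0.9, -0.9]
finger_gap: 0.0853
grip_force: 0.0
[0.322 0.109]
[0.275 0.14 ]
[0.337 0.216]
[0.384 0.188]
2.4667 [ 0.44049703 -0.2886692   0.18205889] [-8.75078362e-04  7.07780522e-01  7.06431850e-01 -9.13972675e-05] [[ 9.99993963e-01  1.63623512e-04  3.47088943e-03  4.39900351e-01]
 [-1.13798198e-03  9.59224428e-01  2.82643243e-01 -2.15854763e-01]
 [-3.28311484e-03 -2.82645486e-01  9.59218823e-01  3.11967928e-01]
 [ 0.00000000e+00  0.00000000e+00  0.00000000e+00  1.00000000e+00]]
```

View pics/w1.png

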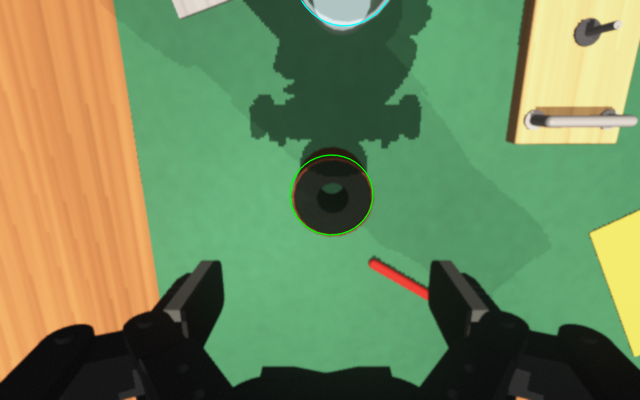

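The projected XL rim falls on the drum in the wrist view at (332,195), within about 1 px. The cork block is clear. Descending to grip XL.

```bash
python3 -m jog '[[-1,0.0027,0.0025,0.03,0],[-1,0,0,0.03,0],[-1,0,0,0.03,0],[-1,0,0,0.03,0],[-1,0,0,0.02,0]]' 40
python3 -m jog '[[-1,0,0,0.013,0],[-1,0,0,0,0],[0.3,0,0,0,0],[0.6,0,0,0,0],[1,0,0,0,0]]'
python3 -m jog '[[1,0,0,0,0],[1,0,0,0,0],[1,0,0,0,0],[1,0,0,0,0]]'
```

```text
clock: 2.88
tcp_pos: [0.4434, -0.2869, 0.0416]
orientation: [0.0, 0.708, 0.706, -0.0]
wrist_force: [-0.3, -1.3, -1.1]
finger_gap: 0.0854
grip_force: 0.0
clock: 3.3
tcp_pos: [0.4447, -0.2878, 0.0315]
orientation: [0.002, 0.707, 0.707, -0.0]
wrist_force: [-0.1, -0.7, 2.4]
finger_gap: 0.0603
grip_force: 43.7
clock: 3.63
tcp_pos: [0.4447, -0.2878, 0.0315]
orientation: [0.002, 0.707, 0.707, -0.0]
wrist_force: [-0.5, -0.1, 7.4]
finger_gap: 0.0604
grip_force: 44.3
```

```bash
python3 -m jog '[[1,0,0,-0.02,0],[1,0,0,-0.03,0],[1,0,0,-0.03,0],[1,0,0,-0.03,0],[1,0,0,-0.02,0]]'
python3 -m jog '[[1,0.02,0.01,0,0],[1,0.035,0.019,0,0],[1,0.035,0.019,0,0],[1,0.035,0.019,0,0],[1,0.035,0.019,0,0]]'
python3 -m jog '[[1,0.035,0.019,0,0],[1,0.035,0.019,0,0],[1,0.035,0.025,0,0],[1,0.025,0.025,0,0],[1,0,0.017,0,0]]'
python3 -m jog '[[1,0,0,0,0],[1,0,0,0,0]]'
python3 - <<'E'
from h import *
c=env.read_camera("wrist");st=env.get_state();print(st["tcp_pos"])
img=c["img"][:,:,::-1].copy()
draw(c,img,1,0,[(.636,.071,.048,.003,(0,255,0)),(.636,.071,.018,.003,(255,255,0)),(.636,-.009,.048,.003,(0,255,0)),(.463,0,.06,.021,(0,255,0)),(.439,.1335,.06,.026,(0,255,0))])
cv2.imwrite("pics/w2.png",img)
E
```

```text
clock: 4.05
tcp_pos: [0.4443, -0.287, 0.163]
orientation: [0.002, 0.707, 0.707, 0.0]
wrist_force: [0.8, 0.3, -1.1]
finger_gap: 0.0603
grip_force: 44.4
clock: 4.47
tcp_pos: [0.5301, -0.125, 0.1602]
orientation: [0.001, 0.708, 0.707, 0.0]
wrist_force: [0.9, -0.1, -1.6]
finger_gap: 0.0599
grip_force: 44.4
clock: 4.88
tcp_pos: [0.6353, 0.0081, 0.16]
orientation: [-0.0, 0.705, 0.709, 0.001]
wrist_force: [0.0, -1.6, -1.6]
finger_gap: 0.0607
grip_force: 44.4
clock: 5.05
tcp_pos: [0.6342, 0.0032, 0.1592]
orientation: [0.0, 0.707, 0.707, -0.0]
wrist_force: [0.5, -0.1, -1.3]
finger_gap: 0.0603
grip_force: 44.4
[0.63333085 0.00260126 0.15922034]
```

View pics/w2.png

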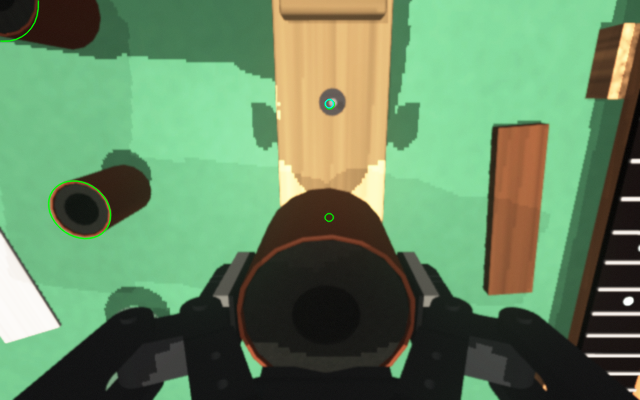

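The post is at (332,102), about 1 mm in x from the estimate, and the drum is held centrally. Lowering over post d.

```bash
python3 -m jog '[[1,0.034,0.0037,0,0],[1,0.033,0,0,0],[1,0,0,0,0],[1,0,0,0.03,0],[1,0,0,0.02,0]]'
python3 -m jog '[[1,0,0,0.02,0],[1,0,0,0.02,0],[1,0,0,0.01,0],[1,0,0,0.007,0],[1,0,0,0,0]]'
python3 - <<'E'
from h import *
c=env.read_camera("scene")["img"][:,:,::-1]; cv2.imwrite("pics/s2.png",cv2.resize(c[120:320,180:400],None,fx=3,fy=3))
E
```

```text
clock: 5.52
tcp_pos: [0.6371, 0.0693, 0.1096]
orientation: [0.001, 0.707, 0.707, 0.001]
wrist_force: [-1.2, 0.7, -2.1]
finger_gap: 0.0601
grip_force: 44.5
clock: 5.93
tcp_pos: [0.6361, 0.0688, 0.0512]
orientation: [-0.001, 0.708, 0.707, -0.001]
wrist_force: [0.5, -0.6, -2.0]
finger_gap: 0.0608
grip_force: 44.5
```

View pics/s2.png

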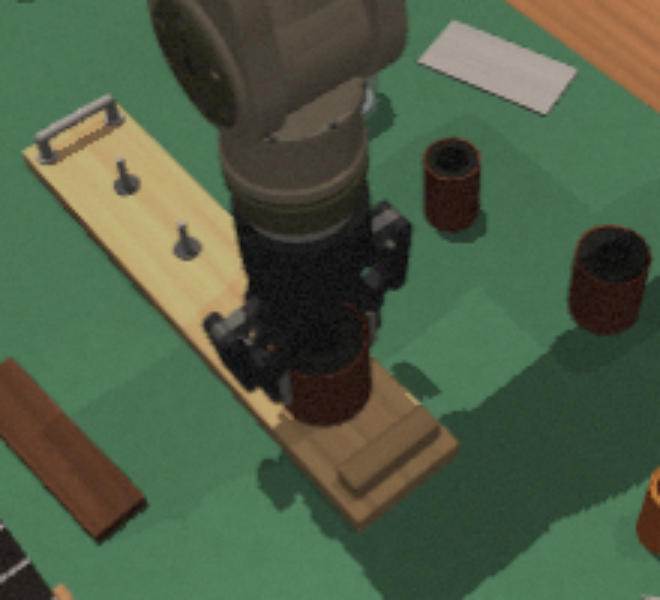

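XL is over post d with its foot at the board. I release it, rise, and go to L at (0.439, 0.1335).

```bash
python3 -m jog '[[1,0,0,0.0015,0],[0.4,0,0,0,0],[0,0,0,0,0],[-0.5,0,0,0,0],[-1,0,0,0,0]]'
python3 -m jog '[[-1,0,0,0,0],[-1,0,0,0,0],[-1,0,0,-0.015,0],[-1,0,0,-0.03,0],[-1,0,0,-0.035,0]]'
python3 -m jog '[[-1,0,0,-0.03,0],[-1,0.01,-0.03,0,0],[-1,0.012,-0.038,0,0],[-1,0.012,-0.038,0,0],[-1,0.012,-0.036,0,0]]'
python3 -m jog '[[-1,0.012,-0.036,0,0],[-1,0.0065,-0.019,0,0],[-1,0,0,0,0],[-1,0,0,0,0]]'
python3 - <<'E'
from h import *
c=env.read_camera("wrist");st=env.get_state();print(st["tcp_pos"])
img=c["img"][:,:,::-1].copy()
draw(c,img,1,0,[(.439,.1335,.06,.026,(0,255,0)),(.464,.2686,.06,.016,(0,255,0))])
s=env.read_camera("scene")["img"][120:320,180:420,::-1]
cv2.imwrite("pics/w3.png",np.hstack([img[:,130:530],cv2.resize(s,(400,333))[:, :] if 0 else cv2.copyMakeBorder(cv2.resize(s,(400,333)),0,67,0,0,0)]))
E
```

```text
clock: 6.4
tcp_pos: [0.638, 0.0695, 0.0517]
orientation: [0.001, 0.707, 0.707, 0.001]
wrist_force: [0.4, -0.3, 1.3]
finger_gap: 0.0747
grip_force: 0.0
clock: 6.82
tcp_pos: [0.6355, 0.0695, 0.1292]
orientation: [-0.002, 0.707, 0.707, -0.002]
wrist_force: [0.4, 0.9, 0.4]
finger_gap: 0.0855
grip_force: 0.0
clock: 7.23
tcp_pos: [0.4937, 0.1157, 0.1609]
orientation: [0.0, 0.707, 0.707, 0.0]
wrist_force: [-0.0, 1.3, 0.1]
finger_gap: 0.0853
grip_force: 0.0
clock: 7.57
tcp_pos: [0.4399, 0.1344, 0.1614]
orientation: [0.001, 0.707, 0.708, 0.0]
wrist_force: [0.9, -0.2, 1.1]
finger_gap: 0.0854
grip_force: 0.0
[0.44120966 0.13415734 0.16144024]
```

View pics/w3.png

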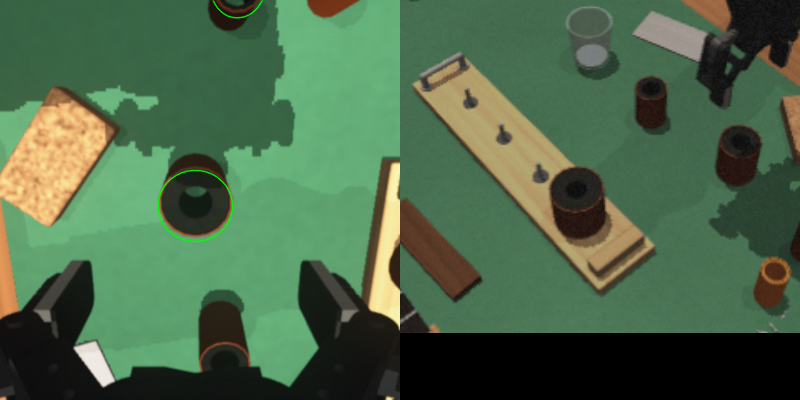

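XL stands seated on post d (right view, drum at (578,200)), and L matches its outline at (196,205). Next I grip L and carry it to post c at (0.637, -0.009).

```bash
python3 -m jog '[[-1,0,-0.0015,0.03,0],[-1,0,0,0.03,0],[-1,0,0,0.03,0],[-1,0,0,0.02,0],[-1,0,0,0.015,0]]' 40
python3 -m jog '[[-1,0,0,0.0065,0],[-1,0,0,0,0],[0.3,0,0,0,0],[0.6,0,0,0,0],[1,0,0,0,0]]'
python3 -m jog '[[1,0,0,0,0],[1,0,0,0,0],[1,0,0,0,0],[1,0,0,0,0]]'
python3 -m jog '[[1,0,0,-0.02,0],[1,0,0,-0.03,0],[1,0,0,-0.03,0],[1,0,0,-0.03,0],[1,0,0,-0.02,0]]'
python3 -m jog '[[1,-0.015,0.02,0,0],[1,-0.021,0.029,0,0],[1,-0.021,0.029,0,0],[1,-0.021,0.029,0,0],[1,-0.021,0.029,0,0]]'
python3 -m jog '[[1,-0.021,0.029,0,0],[1,-0.016,0.021,0,0],[1,0,0,0,0],[1,0,0,0,0]]'
```

```text
clock: 8.08
tcp_pos: [0.4392, 0.1333, 0.0334]
orientation: [-0.001, 0.708, 0.707, -0.001]
wrist_force: [0.4, 0.1, -0.4]
finger_gap: 0.0853
grip_force: 0.0
clock: 8.5
tcp_pos: [0.4403, 0.1341, 0.0304]
orientation: [0.001, 0.707, 0.707, 0.001]
wrist_force: [-0.7, 0.8, 11.2]
finger_gap: 0.0516
grip_force: 10.9
clock: 8.83
tcp_pos: [0.4403, 0.1341, 0.0307]
orientation: [0.001, 0.707, 0.707, 0.001]
wrist_force: [-0.2, 0.2, 5.8]
finger_gap: 0.0509
grip_force: 42.0
clock: 9.25
tcp_pos: [0.4397, 0.1342, 0.1624]
orientation: [0.001, 0.707, 0.707, 0.001]
wrist_force: [0.7, -0.9, -0.8]
finger_gap: 0.051
grip_force: 42.3
clock: 9.67
tcp_pos: [0.576, 0.0341, 0.1597]
orientation: [0.0, 0.707, 0.707, 0.0]
wrist_force: [0.6, -0.0, -0.9]
finger_gap: 0.0511
grip_force: 42.3
clock: 10.0
tcp_pos: [0.6254, -0.003, 0.1586]
orientation: [-0.0, 0.708, 0.706, -0.0]
wrist_force: [-0.4, 0.8, -0.6]
finger_gap: 0.0509
grip_force: 42.4
```

```bash
python3 -m jog '[[1,-0.006,0.0116,0,0],[1,0,0,0,0],[1,0,0,0.03,0],[1,0,0,0.03,0],[1,0,0,0.02,0]]'
python3 -m jog '[[1,0,0,0.015,0],[1,0,0,0.01,0],[1,0,0,0.004,0],[1,0,0,0,0],[1,0,0,0,0]]'
```

```text
clock: 10.42
tcp_pos: [0.6343, -0.0067, 0.0775]
orientation: [-0.001, 0.707, 0.707, -0.001]
wrist_force: [0.2, 0.1, -1.8]
finger_gap: 0.0511
grip_force: 42.5
clock: 10.83
tcp_pos: [0.6369, -0.0077, 0.0513]
orientation: [0.001, 0.707, 0.707, 0.0]
wrist_force: [0.8, 0.4, -1.0]
finger_gap: 0.051
grip_force: 42.5
```

```bash
python3 -m jog '[[1,0,0,0.0022,0],[1,0,0,0,0],[0.6,0,0,0,0],[0.2,0,0,0,0],[-0.3,0,0,0,0]]'
python3 -m jog '[[-1,0,0,0,0],[-1,0,0,0,0],[-1,0,0,0,0],[-1,0,0,-0.02,0],[-1,0,0,-0.03,0]]'
python3 -m jog '[[-1,0,0,-0.03,0],[-1,0,0,-0.03,0],[-1,0,-0.03,0,0],[-1,0,-0.038,0,0],[-1,0,-0.038,0,0]]'
python3 -m jog '[[-1,0.008,-0.038,0,0],[-1,0,-0.03,0,0],[-1,0,0,0,0],[-1,0,0,0,0]]'
python3 - <<'E'
from h import *
c=env.read_camera("wrist");st=env.get_state();print(st["tcp_pos"])
img=c["img"][:,:,::-1].copy()
draw(c,img,1,0,[(.463,0,.06,.021,(0,255,0))])
s=env.read_camera("scene")["img"][120:320,180:420,::-1]
cv2.imwrite("pics/w4.png",np.hstack([img[:,130:530],cv2.copyMakeBorder(cv2.resize(s,(400,333)),0,67,0,0,0)]))
E
```

```text
clock: 11.25
tcp_pos: [0.6369, -0.0082, 0.0486]
orientation: [0.0, 0.707, 0.707, 0.0]
wrist_force: [0.8, -0.2, 0.4]
finger_gap: 0.0555
grip_force: 0.0
clock: 11.67
tcp_pos: [0.6338, -0.0077, 0.0951]
orientation: [-0.003, 0.707, 0.707, -0.002]
wrist_force: [0.2, -0.2, -0.2]
finger_gap: 0.0854
grip_force: 0.0
clock: 12.08
tcp_pos: [0.5304, -0.0082, 0.1587]
orientation: [0.001, 0.707, 0.707, 0.001]
wrist_force: [-1.1, 0.6, -0.0]
finger_gap: 0.0856
grip_force: 0.0
clock: 12.42
tcp_pos: [0.4611, 0.0002, 0.1585]
orientation: [0.0, 0.707, 0.707, 0.0]
wrist_force: [1.0, 0.2, 0.7]
finger_gap: 0.0853
grip_force: 0.0
[ 4.63000505e-01 -1.07495330e-04  1.58757821e-01]
```

View pics/w4.png

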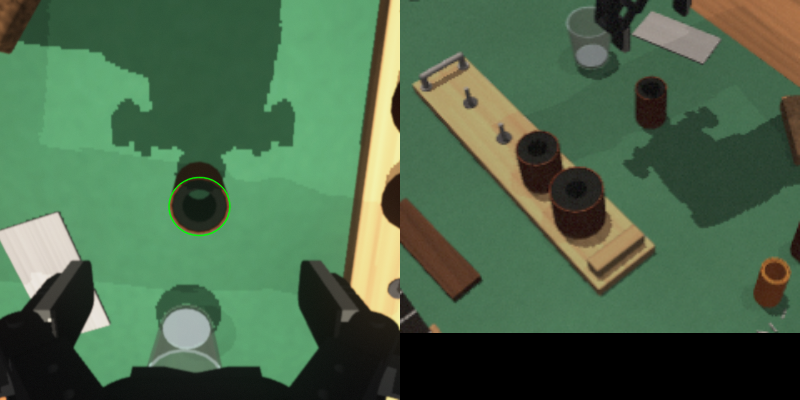

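L is seated at (540,160) in the right view, and M matches its outline at (200,206). Next I grip M and carry it to post b.

```bash
python3 -m jog '[[-1,0,0,0.03,0],[-1,0,0,0.03,0],[-1,0,0,0.03,0],[-1,0,0,0.02,0],[-1,0,0,0.013,0]]' 40
python3 -m jog '[[-1,0,0,0.006,0],[-1,0,0,0,0],[0.3,0,0,0,0],[0.6,0,0,0,0],[1,0,0,0,0]]'
python3 -m jog '[[1,0,0,0,0],[1,0,0,0,0],[1,0,0,0,0],[1,0,0,0,0]]'
python3 -m jog '[[1,0,0,-0.02,0],[1,0,0,-0.03,0],[1,0,0,-0.03,0],[1,0,0,-0.03,0],[1,0,0,-0.02,0]]'
python3 -m jog '[[1,-0.01,0.02,0,0],[1,-0.017,0.033,0,0],[1,-0.017,0.033,0,0],[1,-0.017,0.033,0,0],[1,-0.017,0.033,0,0]]'
python3 -m jog '[[1,-0.01,0.022,0,0],[1,0,0,0,0],[1,0,0,0,0]]'
```

```text
clock: 12.93
tcp_pos: [0.4628, -0.0001, 0.0326]
orientation: [-0.001, 0.707, 0.707, -0.001]
wrist_force: [0.3, -0.5, 0.1]
finger_gap: 0.0854
grip_force: 0.0
clock: 13.35
tcp_pos: [0.4638, -0.0002, 0.0301]
orientation: [0.001, 0.707, 0.707, 0.001]
wrist_force: [0.5, -0.3, 0.2]
finger_gap: 0.0516
grip_force: 0.0
clock: 13.68
tcp_pos: [0.4636, -0.0002, 0.0303]
orientation: [0.001, 0.707, 0.707, 0.001]
wrist_force: [-1.1, 0.6, 6.2]
finger_gap: 0.0412
grip_force: 40.4
clock: 14.1
tcp_pos: [0.4633, -0.0001, 0.1622]
orientation: [0.001, 0.707, 0.707, 0.001]
wrist_force: [-0.0, -0.2, -1.4]
finger_gap: 0.0416
grip_force: 40.9
clock: 14.52
tcp_pos: [0.6158, -0.0787, 0.1595]
orientation: [0.0, 0.707, 0.707, 0.0]
wrist_force: [0.5, 0.4, -0.8]
finger_gap: 0.0417
grip_force: 40.9
clock: 14.77
tcp_pos: [0.6369, -0.0886, 0.1582]
orientation: [-0.0, 0.707, 0.707, -0.0]
wrist_force: [0.5, 0.3, -1.5]
finger_gap: 0.0415
grip_force: 41.0
```

```bash
python3 -m jog '[[1,0.0006,0,0.02,0],[1,0,0,0.03,0],[1,0,0,0.025,0],[1,0,0,0.02,0],[1,0,0,0.01,0]]'
python3 -m jog '[[1,0,0,0.005,0],[1,0,0,0,0],[1,0,0,0,0]]'
```

```text
clock: 15.18
tcp_pos: [0.6332, -0.0861, 0.0514]
orientation: [-0.002, 0.707, 0.707, -0.001]
wrist_force: [-1.4, -1.0, -1.6]
finger_gap: 0.0416
grip_force: 41.0
clock: 15.43
tcp_pos: [0.6367, -0.0872, 0.0504]
orientation: [0.001, 0.707, 0.707, 0.0]
wrist_force: [-0.1, -0.5, -1.3]
finger_gap: 0.0416
grip_force: 41.0
```

```bash
python3 -m jog '[[1,0,0,0.002,0],[1,0,0,0,0],[0.7,0,0,0,0],[0.3,0,0,0,0],[-0.3,0,0,0,0]]'
python3 -m jog '[[-1,0,0,0,0],[-1,0,0,0,0],[-1,0,0,0,0],[-1,0,0,-0.02,0],[-1,0,0,-0.03,0]]'
python3 -m jog '[[-1,0,0,-0.03,0],[-1,0,0,-0.03,0],[-1,0.02,-0.01,0,0],[-1,0.035,-0.017,0,0],[-1,0.035,-0.017,0,0]]'
python3 -m jog '[[-1,0.035,-0.017,0,0],[-1,0.035,-0.017,0,0],[-1,0.035,-0.017,0,0],[-1,0.035,-0.017,0,0],[-1,0.035,-0.017,0,0]]'
python3 -m jog '[[-1,0.035,-0.017,0,0],[-1,0.035,-0.017,0,0],[-1,0.021,-0.01,0,0],[-1,0,0,0,0],[-1,0,0,0,0]]'
python3 - <<'E'
from h import *
c=env.read_camera("wrist");st=env.get_state();print(st["tcp_pos"])
img=c["img"][:,:,::-1].copy()
draw(c,img,1,0,[(.464,.2686,.06,.016,(0,255,0))])
s=env.read_camera("scene")["img"][120:320,180:420,::-1]
cv2.imwrite("pics/w5.png",np.hstack([img[:,130:530],cv2.copyMakeBorder(cv2.resize(s,(400,333)),0,67,0,0,0)]))
E
```

```text
clock: 15.85
tcp_pos: [0.6369, -0.0876, 0.0476]
orientation: [0.001, 0.707, 0.707, 0.0]
wrist_force: [-0.4, 0.2, 0.7]
finger_gap: 0.0525
grip_force: 0.0
clock: 16.27
tcp_pos: [0.6336, -0.0867, 0.0936]
orientation: [-0.003, 0.707, 0.707, -0.002]
wrist_force: [0.5, 0.8, 0.1]
finger_gap: 0.0853
grip_force: 0.0
clock: 16.68
tcp_pos: [0.5927, 0.0024, 0.1575]
orientation: [0.001, 0.708, 0.706, 0.0]
wrist_force: [1.2, 0.1, -0.2]
finger_gap: 0.0855
grip_force: 0.0
clock: 17.1
tcp_pos: [0.5064, 0.1789, 0.157]
orientation: [0.0, 0.707, 0.707, -0.0]
wrist_force: [0.8, 0.2, 0.2]
finger_gap: 0.0853
grip_force: 0.0
clock: 17.52
tcp_pos: [0.4628, 0.2696, 0.1569]
orientation: [0.0, 0.706, 0.708, -0.0]
wrist_force: [0.8, 0.1, 0.1]
finger_gap: 0.0853
grip_force: 0.0
[0.46339806 0.26873906 0.15690349]
```

View pics/w5.png

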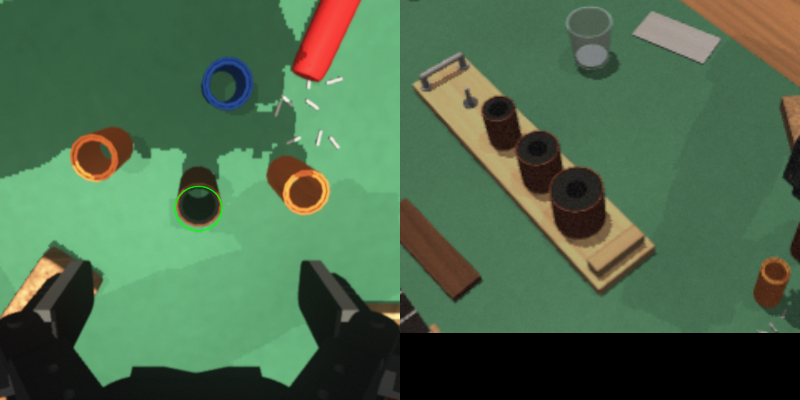

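M is seated. S is the brown drum at (199,207), matching its outline. The orange drums at (95,157) and (306,191) and the blue one at (227,85) are excluded by colour. The oranges are about 80 mm to either side, so I go down with the jaws half closed.

```bash
python3 -m jog '[[-0.4,0,0.0005,0,0],[-0.4,0,0,0,0],[-0.4,0,0,0,0],[-0.4,0,0,0.03,0],[-0.4,0,0,0.03,0]]' 30
python3 -m jog '[[-0.4,0,0,0.03,0],[-0.4,0,0,0.02,0],[-0.4,0,0,0.012,0],[-0.4,0,0,0.005,0],[-0.4,0,0,0,0]]'
python3 -m jog '[[0.3,0,0,0,0],[0.6,0,0,0,0],[1,0,0,0,0],[1,0,0,0,0],[1,0,0,0,0]]'
python3 -m jog '[[1,0,0,0,0],[1,0,0,0,0],[1,0,0,0,0]]'
python3 -m jog '[[1,0,0,-0.02,0],[1,0,0,-0.03,0],[1,0,0,-0.03,0],[1,0,0,-0.03,0],[1,0,0,-0.02,0]]'
```

```text
clock: 18.03
tcp_pos: [0.4666, 0.2687, 0.0983]
orientation: [0.001, 0.708, 0.707, 0.003]
wrist_force: [-0.2, 0.1, -0.9]
finger_gap: 0.0598
grip_force: 0.0
clock: 18.45
tcp_pos: [0.4634, 0.2677, 0.0288]
orientation: [-0.0, 0.708, 0.707, -0.001]
wrist_force: [-0.6, 0.2, -0.3]
finger_gap: 0.0599
grip_force: 0.0
clock: 18.87
tcp_pos: [0.4652, 0.2689, 0.0314]
orientation: [0.001, 0.707, 0.707, 0.001]
wrist_force: [0.1, -1.1, 6.1]
finger_gap: 0.0324
grip_force: 30.1
clock: 19.12
tcp_pos: [0.4652, 0.2689, 0.0314]
orientation: [0.001, 0.707, 0.707, 0.001]
wrist_force: [-0.2, -1.2, 6.7]
finger_gap: 0.0324
grip_force: 30.2
clock: 19.53
tcp_pos: [0.4646, 0.269, 0.163]
orientation: [0.001, 0.707, 0.707, 0.001]
wrist_force: [-0.3, 0.1, -0.8]
finger_gap: 0.0318
grip_force: 30.1
```

```bash
python3 -m jog '[[1,-0.017,0.004,0,0],[1,-0.035,0.014,0,0],[1,-0.035,0.014,0,0],[1,-0.035,0.014,0,0],[1,-0.035,0.014,0,0]]'
python3 -m jog '[[1,-0.035,0.014,0,0],[1,-0.035,0.014,0,0],[1,-0.035,0.014,0,0],[1,-0.035,0.014,0,0],[1,-0.035,0.014,0,0]]'
python3 -m jog '[[1,-0.035,0.014,0,0],[1,-0.035,0.014,0,0],[1,-0.035,0.014,0,0],[1,0,0,0,0],[1,0,0,0,0]]'
```

```text
clock: 19.95
tcp_pos: [0.5241, 0.1104, 0.1603]
orientation: [0.0, 0.707, 0.707, 0.0]
wrist_force: [0.9, -0.3, -0.4]
finger_gap: 0.0323
grip_force: 30.0
clock: 20.37
tcp_pos: [0.5942, -0.0651, 0.1601]
orientation: [-0.0, 0.707, 0.707, 0.0]
wrist_force: [1.2, 0.0, -0.4]
finger_gap: 0.032
grip_force: 30.0
clock: 20.78
tcp_pos: [0.6361, -0.1706, 0.1592]
orientation: [-0.0, 0.708, 0.706, -0.0]
wrist_force: [-0.2, 0.0, -0.2]
finger_gap: 0.0323
grip_force: 30.1
```

```bash
python3 -m jog '[[1,0.003,0.001,0,0],[1,0,0,0.03,0],[1,0,0,0.03,0],[1,0,0,0.025,0],[1,0,0,0.015,0]]'
python3 -m jog '[[1,0,0,0.008,0],[1,0,0,0,0],[1,0,0,0,0]]'
python3 - <<'E'
from h import *
c=env.read_camera("side")["img"][:,:,::-1]; cv2.imwrite("pics/s6.png",cv2.resize(c[150:320,300:470],None,fx=3,fy=3))
E
```

```text
clock: 21.2
tcp_pos: [0.6351, -0.1627, 0.0575]
orientation: [-0.002, 0.706, 0.708, -0.001]
wrist_force: [-0.5, -0.9, -0.0]
finger_gap: 0.0322
grip_force: 30.1
clock: 21.45
tcp_pos: [0.637, -0.1641, 0.0528]
orientation: [-0.0, 0.707, 0.708, 0.0]
wrist_force: [0.2, -0.4, -0.4]
finger_gap: 0.032
grip_force: 30.2
```

View pics/s6.png

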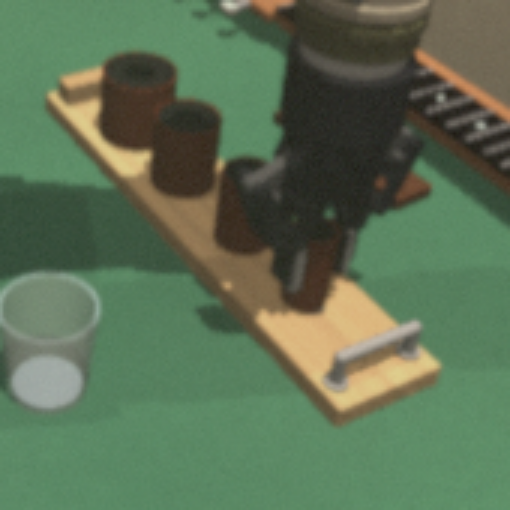

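S is over post a. I shift it 3.5 mm towards the handle, seat it, release and rise clear.

```bash
python3 -m jog '[[1,-0.0035,0,0,0],[1,0,0,0.0035,0],[1,0,0,0,0],[0.8,0,0,0,0],[0.4,0,0,0,0]]'
python3 -m jog '[[-0.3,0,0,0,0],[-1,0,0,0,0],[-1,0,0,0,0],[-1,0,0,0,0],[-1,0,0,-0.02,0]]'
python3 -m jog '[[-1,0,0,-0.04,0],[-1,0,0,-0.04,0],[-1,-0.03,-0.02,-0.01,0],[-1,-0.04,0,0,0],[-1,-0.04,0,0,0]]'
python3 -m jog '[[-1,-0.04,0,0,0],[-1,-0.04,0,0,0],[-1,0,0,0,0],[-1,0,0,0,0]]'
python3 - <<'E'
from h import *
c=env.read_camera("scene"); S=c["img"][:,:,::-1]
o=np.array([180,120]);img=cv2.resize(S[120:320,180:390],None,fx=3,fy=3,interpolation=cv2.INTER_CUBIC)
D=np.array([.003,.0035]) # scene-camera bias
draw(c,img,3,o,[(.637+D[0],y+D[1],.078,r,(0,255,0)) for y,r in((-.168,.016),(-.088,.021),(-.009,.026),(.071,.031))]+[(.4514,-.1395,.07,.032,(255,255,0))])
cv2.imwrite("pics/f.png",img)
E
```

```text
clock: 21.92
tcp_pos: [0.6379, -0.1695, 0.0495]
orientation: [0.001, 0.707, 0.707, 0.0]
wrist_force: [1.1, -0.2, 3.7]
finger_gap: 0.0323
grip_force: 30.5
clock: 22.33
tcp_pos: [0.6339, -0.1677, 0.0643]
orientation: [-0.004, 0.707, 0.707, -0.002]
wrist_force: [-0.6, 0.4, -0.2]
finger_gap: 0.0848
grip_force: 0.0
clock: 22.75
tcp_pos: [0.6172, -0.2792, 0.161]
orientation: [0.001, 0.706, 0.708, 0.0]
wrist_force: [1.5, -0.5, -0.4]
finger_gap: 0.0857
grip_force: 0.0
clock: 23.08
tcp_pos: [0.616, -0.3614, 0.1575]
orientation: [-0.001, 0.709, 0.706, -0.0]
wrist_force: [-0.1, 0.8, -0.1]
finger_gap: 0.0855
grip_force: 0.0
```

View pics/f.png

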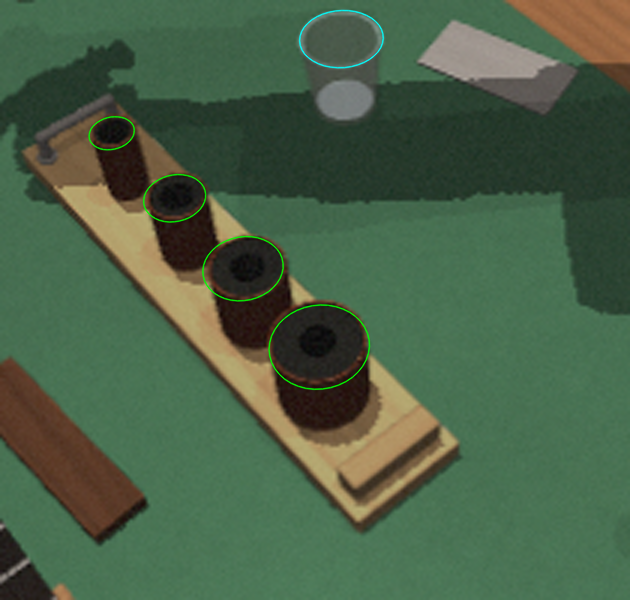

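All four drums stand on their posts within about 2 mm of the drawn rims at seated height. The jar hasn't moved and the gripper is clear, so I hand in.

```bash
python3 -c "
from workcell import env
print(env.hand_in())"
```

```text
the job is handed in; nothing more can be done
None
```

The job is handed in at about 23 s: the last picture shows all four drums seated on their posts, thinnest next to the steel handle and thickest at the far end, with the jar unmoved; no verdict came back.

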